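# Find the warped tea-box lid by rocking it on the stone slab

### The arm

A 7-joint arm with a two-finger parallel gripper is mounted at the origin on the work surface. World frame = base frame: x ahead of the robot, y to its left, z up, the work surface at z = 0. Lengths are in m, angles in rad, forces in N, time in s.
With the tool pointing down it reaches from about 0.425 to 0.875 m from the base axis. Payload 4.7 kg.
Tool frame: the origin (TCP) lies on the mounting face of the last link; the fingertips stand 182 mm ahead of it and the grasp point (between the pads) lies 164 mm ahead of it; x points along the fingers, y is the direction in which the jaws open and shut, and the axes are right-handed (so a half turn about x gives the same grasp; the last joint's range is limited). The gripper opens to 87 mm and grips with 3 to 60 N. Pads are 19 mm wide; open, the fingers measure 117 mm over their backs; the gripper's body (75 mm by 190 mm) begins 51 mm behind the grasp point.
Start: joints at [-1.32, 0.321, -0.07, 1.45, 0.023, 1.371, -0.057], TCP at [0.153, 0.632, 0.405] pointing down, gripper open.
Joint ranges: [-2.86, 2.86], [-0.3, 2.09], [-1.38, 1.24], [0.06, 2.45], [-1.56, 4.7], [0.09, 2.05], [-2.69, 2.69]. Speed limits (rad/s): [2.57, 2.57, 3.14, 3.14, 3.14, 3.14, 3.14].

### API

Orientations are given as a rotation vector (axis times angle).
In Python, from bench import monitor, get_image, ctrl gives the robot as it stands.
- The arm moves only by the shell command python3 -m creep 'ROWS' [FORCE]. ROWS is JSON, a list of rows, each a list of 7 numbers: the shift along the tool's x, y, z in mm, then the turn, a rotation vector about the tool's x, y, z in rad, then the finger opening in mm, from 0 to 87. A call has 1 to 5 rows; each row shifts and turns the commanded pose from where the row before left it, along the tool's axes as they then stand; what a row does not reach is not made up. A row lasts 1/10 s, in which the tool goes at most 50 mm and 8.59 degrees, less where a joint would pass 70% of its speed; a pose out of reach is approached as far as the arm can. A call is refused whole if a number of a shift passes 50 or a number of a turn 0.15, either way. A call with a gripper value outside its range is refused whole. The fingers move at their own pace and stop on an object; FORCE is the grip in N (left out, the last holds). Time passes only in rows, so rows that do not move let the fingers close. It gives the time, the measured TCP pose, the force and the opening at its end, in the units of the state.
- monitor.get_state(): the state, without advancing time (a new reading comes with each control period).
- get_image(name): name is "side" or "top"; returns a dict with "img" (420x560x3 uint8, red, green, blue), "mtx" (3x3 intrinsics, pixels), "D" ([k1, k2, p1, p2, k3] as OpenCV has them; the pictures are not rectified), "view" (4x4, takes a point from world to camera coordinates). Camera axes: x right, y up, looking along -z (the intrinsics and any distortion apply to the point x, -y, -z); pixel columns grow to the right and rows downward; lengths in m; the calibration is good to about 2 mm. A picture is of the moment at which its call begins. There is no depth.
- ctrl.close_job(): hands the job in, once; it reports no verdict.
The state is a dict: "time": time; "joint_positions": joint angles; "qd": joint speeds; "joint_torque": joint torques, N m; "position": TCP position; "tool_rot": TCP orientation; "ft_force": force on the tool from outside, world axes, zero at the start; "torque": the same for the moment, N m; "grip_width": opening from 0.0 (shut) to 1.0 (fully open).
Only numpy, scipy, OpenCV 4.12 (cv2) and the standard library are available. Lean on these libraries where they do the work, as an engineer would, in place of code of your own. Each camera call takes 0.05 s, during which the arm holds its last target.

### The job

One of the two wooden lids is warped. To find out which, set one of them down in the middle of the flat stone slab, let go of it and press with the fingertips on a corner: on the one that stands up, right down for a moment so that the lid rocks over, or on any corner if the lid lies flat. Then lay the warped lid inside the low tray and the true one squarely on the open tea box to cover it, both handle up, and leave all the other things where they stand.

Things in the scene. Friction and masses are not known exactly. Their poses are not given: they have to be found in the camera images.
- lid_1_mid (a point): one of two wooden lids that look alike: slatted plate 130 (x) x 90 (y) x 8 mm, with a solid bar handle 64 (x) x 14 (y) mm standing 28 mm over the plate in its middle. This point is in the middle, half-way up: 18 mm above the underside, 10 mm above the plate's top. Pinch the handle across its y from above. 0.13 to 0.22 kg. Starts on a fixed cork disc 64 mm across, 16 mm high, which hides any warp.
- lid_1: lid_1 whole; origin in the middle of its underside, same axes. If warped, it is twisted: corners a and b 3 mm high, the other two 3 mm low; let go on a flat surface it leans about 0.08 rad with b some 12 mm up, tips onto b under a light press there (below 1 N), and leans back when let go. A true lid lies flat and does not move when pressed.
- lid_1_corner_a (a point): a point near the +x +y corner of lid_1, 57 (x) and 37 (y) mm from its middle and 8 mm above its origin (level with the plate's top)
- lid_1_corner_b (a point): the like point near the -x -y corner of lid_1, opposite a, 57 (x) and 37 (y) mm from its middle, 8 mm above its origin; the corner that stands up on a flat surface if this lid is the warped one
- lid_2_mid (a point): one of two wooden lids that look alike: slatted plate 130 (x) x 90 (y) x 8 mm, with a solid bar handle 64 (x) x 14 (y) mm standing 28 mm over the plate in its middle. This point is in the middle, half-way up: 18 mm above the underside, 10 mm above the plate's top. Pinch the handle across its y from above. 0.13 to 0.22 kg. Starts on a fixed cork disc 64 mm across, 16 mm high, which hides any warp.
- lid_2: lid_2 whole; origin in the middle of its underside, same axes. If warped, it is twisted: corners a and b 3 mm high, the other two 3 mm low; let go on a flat surface it leans about 0.08 rad with b some 12 mm up, tips onto b under a light press there (below 1 N), and leans back when let go. A true lid lies flat and does not move when pressed.
- lid_2_corner_a (a point): a point near the +x +y corner of lid_2, 57 (x) and 37 (y) mm from its middle and 8 mm above its origin (level with the plate's top)
- lid_2_corner_b (a point): the like point near the -x -y corner of lid_2, opposite a, 57 (x) and 37 (y) mm from its middle, 8 mm above its origin; the corner that stands up on a flat surface if this lid is the warped one
- slab_top (a point): middle of the top of the flat stone slab, 190 (x) x 150 (y) mm, 20 mm thick, fixed on the counter
- box_rim (a point): middle of the mouth of the open tea box, at rim height 60 mm above the counter; box 124 (x) x 84 (y) mm outside, walls 6 mm, fixed; the lid lies loose on the rim, its x along the box's x either way round, and overhangs by 3 mm all round
- tray_floor (a point): middle of the floor (5 mm above the counter) of the low dark wooden tray, inside 160 (x) x 120 (y) mm, rim 18 mm above the counter, fixed
- sugar_bowl_mid (a point): bystander: dark round bowl, 72 mm across, 50 mm high; this point is in its middle, half-way up. Loose, to be left where it stands.
- cup_mid (a point): bystander: white cup, 68 mm across, 60 mm high; this point is in its middle, half-way up. Loose, to be left where it stands.
- glass_1_mid (a point): bystander: slim glass, 40 mm across, 85 mm high; this point is in its middle, half-way up. Loose, to be left where it stands.
- glass_2_mid (a point): bystander: slim glass, 40 mm across, 85 mm high; this point is in its middle, half-way up. Loose, to be left where it stands.
- ice_bucket_mid (a point): bystander: steel bucket, 120 mm across (about 180 mm over its two side handles), 110 mm high; this point is in its middle, half-way up. Loose, to be left where it stands.
- bottle_1_mid (a point): bystander: amber bottle, 68 mm across, 220 mm high; this point is in its middle, half-way up. Loose, to be left where it stands.
- bottle_2_mid (a point): bystander: green bottle, 72 mm across, 200 mm high; this point is in its middle, half-way up. Loose, to be left where it stands.
Things that resemble listed ones, but are neither listed nor needed, are in the scene too. Leave any green look-alike of the lid_2 alone. What is shaped like the lid_1 but red is not meant.

How it is judged:
On the way, in this order (a step that is already met when the one before it is completed fails the run):
1. a lid lies released on the slab (within 45 mm of its middle) (((horizontal distance between lid_1_mid and slab_top below 0.045 m and contact force between the fingers and lid_1 below 0.05 N and height (world z) of lid_1_mid between 0.0365 and 0.044 m and linear speed of lid_1 below 0.05 m/s) or (horizontal distance between lid_2_mid and slab_top below 0.045 m and contact force between the fingers and lid_2 below 0.05 N and height (world z) of lid_2_mid between 0.0365 and 0.044 m and linear speed of lid_2 below 0.05 m/s))), for 0.2 s.
2. the fingers press on a corner of the lid on the slab: either it lies flat and stays flat, or its raised corner b is pressed right down so that it rocks over and the opposite corner a comes up (((horizontal distance between lid_1_mid and slab_top below 0.045 m and contact force between the fingers and lid_1 above 0.3 N and horizontal distance between the grasp point and lid_1_mid above 0.035 m and ((height (world z) of lid_1_corner_a between 0.026 and 0.0295 m and height (world z) of lid_1_corner_b between 0.026 and 0.0295 m) or (height (world z) of lid_1_corner_b below 0.0285 m and height (world z) of lid_1_corner_a between 0.0335 and 0.042 m))) or (horizontal distance between lid_2_mid and slab_top below 0.045 m and contact force between the fingers and lid_2 above 0.3 N and horizontal distance between the grasp point and lid_2_mid above 0.035 m and ((height (world z) of lid_2_corner_a between 0.026 and 0.0295 m and height (world z) of lid_2_corner_b between 0.026 and 0.0295 m) or (height (world z) of lid_2_corner_b below 0.0285 m and height (world z) of lid_2_corner_a between 0.0335 and 0.042 m))))), for 0.1 s.
At the end, for the whole second after the job is handed in: One lid lies flat (within 0.04 rad, as only the true one can) on the rim of the tea box, within 12 mm of its middle and 0.15 rad of square to it, handle up; the other, the warped one, lies handle up on the floor of the tray, inside its rim; both released and at rest (contact force between the fingers and lid_1 below 0.05 N and contact force between the fingers and lid_2 below 0.05 N and linear speed of each of lid_1, lid_2 below 0.02 m/s and ((horizontal distance between lid_1_mid and box_rim below 0.012 m and angle between the x axis of lid_1_mid and the x axis of box_rim, either way round below 0.15 rad and angle between lid_1_mid's own z axis and vertical below 0.04 rad and height (world z) of lid_1_mid between 0.074 and 0.082 m and horizontal distance between lid_2_mid and tray_floor below 0.035 m and height (world z) of lid_2_mid below 0.03 m and angle between lid_2_mid's own z axis and vertical below 0.14 rad) or (horizontal distance between lid_2_mid and box_rim below 0.012 m and angle between the x axis of lid_2_mid and the x axis of box_rim, either way round below 0.15 rad and angle between lid_2_mid's own z axis and vertical below 0.04 rad and height (world z) of lid_2_mid between 0.074 and 0.082 m and horizontal distance between lid_1_mid and tray_floor below 0.035 m and height (world z) of lid_1_mid below 0.03 m and angle between lid_1_mid's own z axis and vertical below 0.14 rad))); the robot touches nothing.
It fails at once if a bystander (bowl, cup, glass, bucket or bottle) is shifted by more than 30 mm or tipped (distance of any of sugar_bowl_mid, cup_mid, glass_1_mid, glass_2_mid, ice_bucket_mid, bottle_1_mid, bottle_2_mid from where it was at the start of the episode above 0.03 m or angle between any of sugar_bowl_mid, cup_mid, glass_1_mid, glass_2_mid, ice_bucket_mid, bottle_1_mid, bottle_2_mid's own z axis and vertical above 0.35 rad).
It also fails if it takes over 72 s, if anything falls off the work surface, if the arm or the gripper's body presses on something with over 40 N, if the wrist force passes 120 N, or if a joint passes its speed limit or range.

## Working session

There is one attempt and no reset: what is moved stays moved. The work goes in short steps, Python scripts to look and compute and a shell command to move; the robot and the scene stay as the last step left them, time stands still between calls to the robot, and variables do not carry over. Pictures are saved under pics/ and viewed, and the job is handed in when it is done.

```bash
ls; mkdir -p pics; python3 - <<'E'
from bench import monitor,get_image
import cv2
print(monitor.get_state())
for n in("side","top"):
    d=get_image(n); cv2.imwrite(f"pics/{n}0.png",d["img"][:,:,::-1]); print(n,d["mtx"].tolist(),d["D"],d["view"].tolist())
E
```

```text
pics
{'time': 0.0, 'joint_positions': array([-1.31990016,  0.32182701, -0.07008597,  1.45164088,  0.02258172,
        1.37081854, -0.0568784 ]), 'qd': array([ 0.00137266, -0.00016697, -0.00140425,  0.00124051, -0.00020404,
        0.00174445, -0.00061141]), 'joint_torque': array([ 2.49964833e-04, -4.91278660e+01, -4.03638314e-01, -3.12526023e+01,
       -6.38427841e-02,  4.36007779e-02,  1.70398771e-04]), 'position': array([0.15246364, 0.63166034, 0.40367572]), 'tool_rot': array([ 0.18436988,  1.56293899, -0.18736228]), 'ft_force': array([0.67826094, 0.68873991, 0.36305132]), 'torque': array([-0.02955872,  0.01554924,  0.01041362]), 'grip_width': 1.001632072508021}
side [[380.94598091745263, 0.0, 281.6490216986643], [0.0, 380.94598091745263, 204.53605300167374], [0.0, 0.0, 1.0]] [0.03551298 0.         0.         0.         0.        ] [[0.9775673863562729, -0.2094160240272607, -0.022515195161914588, -0.5136195657679244], [0.13650429912953427, 0.5485202422368121, 0.8249194628420545, -0.14719578280053275], [-0.16040131374686417, -0.8094877841802697, 0.564801687153285, -1.0770499299788054], [0.0, 0.0, 0.0, 1.0]]
top [[391.5571968231158, 0.0, 287.15980875282634], [0.0, 391.5571968231158, 207.9442529311381], [0.0, 0.0, 1.0]] [-0.06149744  0.          0.          0.          0.        ] [[-0.025168811142359422, -0.9996748543068572, 0.004088595387700222, 0.015716140447956307], [0.9892036061445207, -0.024314114444970763, 0.14451660606806604, -0.5574573205535496], [-0.14437020653983965, 0.007681764466640822, 0.9894939282069006, -1.2748557429166765], [0.0, 0.0, 0.0, 1.0]]
```

View pics/side0.png

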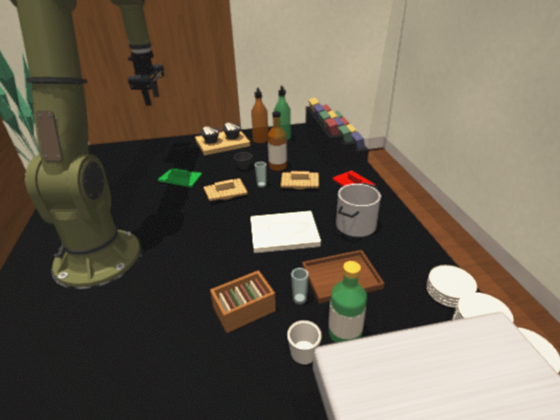

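View pics/top0.png

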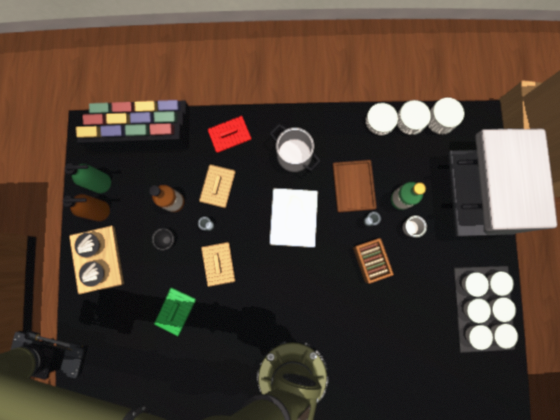

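```bash
cat > h.py <<'E'
import numpy as np,cv2
from bench import monitor,get_image
from scipy.spatial.transform import Rotation as R
F=np.diag([1.,-1,-1])
def proj(d,P):
    V=np.array(d["view"]);E=F@V[:3,:3];t=F@V[:3,3]
    return cv2.projectPoints(np.atleast_2d(np.array(P,float)),cv2.Rodrigues(E)[0],t,np.array(d["mtx"]),np.array(d["D"]))[0][:,0]
def ray(d,px):
    V=np.array(d["view"]);E=F@V[:3,:3];t=F@V[:3,3]
    u=cv2.undistortPoints(np.array(px,float).reshape(-1,1,2),np.array(d["mtx"]),np.array(d["D"]))[:,0]
    return -E.T@t,np.c_[u,np.ones(len(u))]@E
def onz(d,px,z):
    c,r=ray(d,px); return c+r*((z-c[2])/r[:,2])[:,None]
def tri(rays):
    A=0;b=0
    for c,r in rays:
        r=r/np.linalg.norm(r);M=np.eye(3)-np.outer(r,r);A=A+M;b=b+M@c
    return np.linalg.solve(A,b)
def rect(d,mask,z):
    cs=cv2.findContours(mask.astype(np.uint8),cv2.RETR_EXTERNAL,cv2.CHAIN_APPROX_NONE)[0]
    out=[]
    for c in cs:
        if cv2.contourArea(c)<60: continue
        W=onz(d,c[:,0],z)[:,:2]
        (m,s,a)=cv2.minAreaRect((W*1000).astype(np.float32))
        if s[0]<s[1]: a+=90;s=s[::-1]
        a=(a+90)%180-90
        out.append((c[:,0].mean(0).round(),np.round(m),np.round(s),round(a,1)))
    return out
E
python3 - <<'E'
from h import *
T=get_image("top");S=get_image("side")
import pickle;pickle.dump((T,S),open("im0.pkl","wb"))
for d,n in((T,"T"),(S,"S")):
    h=cv2.cvtColor(d["img"],cv2.COLOR_RGB2HSV);H,s,v=cv2.split(h)
    for nm,m,z in (("lid",(H>10)&(H<28)&(s>60)&(v>120),.024),("white",(s<40)&(v>170),.02),("box/tray",(H<14)&(s>100)&(v>50)&(v<200),.018),("same z60",(H<16)&(s>100)&(v>50)&(v<200),.06)):
        for r in rect(d,m,z): print(n,nm,*r)
b=cv2.resize(T["img"][110:300,140:450],None,fx=2.5,fy=2.5,interpolation=cv2.INTER_CUBIC)
cv2.imwrite("pics/tz.png",b[:,:,::-1])
b=cv2.resize(S["img"][130:350,190:400],None,fx=2.6,fy=2.6,interpolation=cv2.INTER_CUBIC)
cv2.imwrite("pics/sz.png",b[:,:,::-1])
E
```

```text
T lid [218. 264.] [378. 238.] [133.  95.] 9.6
T lid [374. 260.] [ 375. -285.] [129.  90.] 16.4
T lid [ 93. 256.] [401. 657.] [204. 155.] 11.6
T lid [164. 197.] [607. 422.] [63. 47.] -41.7
T lid [419. 188.] [ 619. -457.] [39. 35.] 88.7
T lid [217. 186.] [644. 241.] [133.  94.] -15.4
T lid [353. 187.] [ 629. -229.] [159. 123.] 3.4
T lid [ 86. 131.] [855. 712.] [77. 37.] 87.9
T lid [116. 118.] [900. 605.] [76. 38.] 87.9
T lid [525. 116.] [ 880. -866.] [106.  27.] 5.9
T lid [  5. 115.] [ 935. 1026.] [465.  51.] 0.6
T lid [ 24. 116.] [927. 954.] [494.  87.] 1.3
T lid [ 55. 166.] [664. 834.] [1032.  115.] -1.2
T lid [92. 78.] [1060.  697.] [234.  62.] -5.2
T lid [114.  71.] [1073.  620.] [219.  93.] 3.6
T lid [147.  77.] [1055.  499.] [270. 106.] -6.3
T lid [533.  68.] [1061. -934.] [236.  78.] -21.6
T lid [198.  66.] [1070.  311.] [249. 182.] -4.7
T lid [240.  77.] [1069.  159.] [247. 146.] -1.6
T lid [304.  69.] [1071.  -79.] [322. 253.] -89.9
T lid [552.  55.] [ 1123. -1016.] [171.  72.] 0.1
T lid [379.  63.] [1073. -343.] [266. 174.] -4.3
T lid [510.  56.] [1109. -841.] [196.  55.] -7.
[... 3177 characters left out ...]
y [215.  64.] [ 452. 2062.] [1757.  156.] 87.7
S box/tray [103.  50.] [-403. 2680.] [1259.  133.] -74.4
S box/tray [177.  44.] [ 200. 2959.] [2014.  200.] -90.0
S box/tray [86. 34.] [-687. 3506.] [1992.  126.] -79.3
S same z60 [242. 300.] [ 375. -300.] [141. 136.] 16.8
S same z60 [343. 273.] [ 615. -278.] [169. 140.] 2.8
S same z60 [360. 178.] [816. 133.] [126.  54.] -68.0
S same z60 [277. 166.] [572. 288.] [63. 60.] -14.5
S same z60 [467. 251.] [ 945. -118.] [897. 101.] -90.0
S same z60 [332. 126.] [873. 585.] [177.  46.] 80.0
S same z60 [  9. 194.] [-351.  510.] [1183.   88.] -70.9
S same z60 [264. 126.] [577. 747.] [584. 125.] -88.9
S same z60 [152.  68.] [ 161. 3326.] [5338. 1953.] -81.0
```

View pics/tz.png

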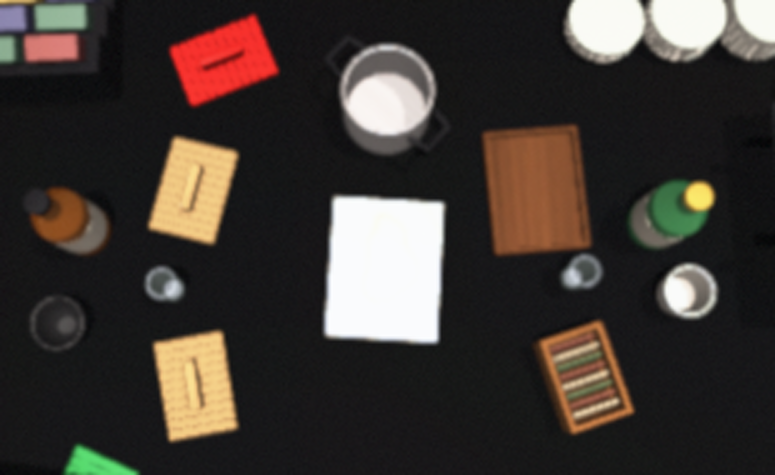

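View pics/sz.png

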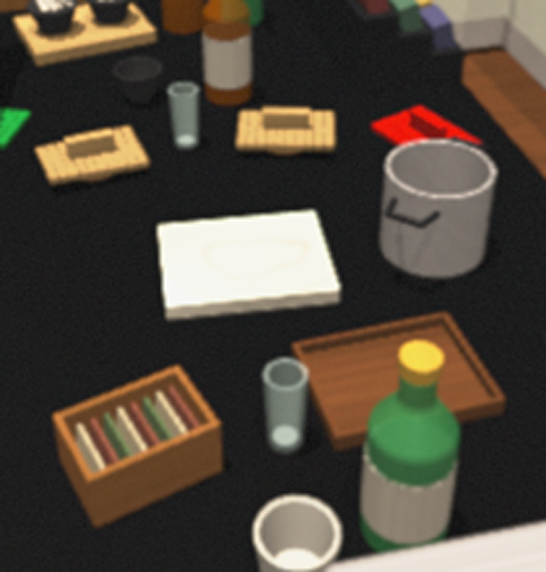

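```bash
cat >> h.py <<'E'
def go(x,y,z,a,tilt=0):
    """target GRASP point (m), a = lid x-axis angle deg; prints tool-axis moves"""
    s=monitor.get_state();p=np.array(s["position"]);Rc=R.from_rotvec(s["tool_rot"])
    M=Rc.as_matrix();g=p+.164*M[:,0]
    best=None
    for k in(0,180):
        t=np.radians(a+k);xx=np.array([0,0,-1.]);yy=np.array([-np.sin(t),np.cos(t),0]);Rt=R.from_matrix(np.c_[xx,yy,np.cross(xx,yy)])
        rv=(Rc.inv()*Rt).as_rotvec()
        if best is None or np.linalg.norm(rv)<np.linalg.norm(best[0]): best=(rv,Rt)
    rv,Rt=best
    d=np.array([x,y,z])-g
    tcpT=np.array([x,y,z])-.164*Rt.as_matrix()[:,0]
    print("t",round(s["time"],2),"grasp",(g*1000).round(1),"q",np.round(s["joint_positions"],2),"f",np.round(s["ft_force"],2),"w",round(s["grip_width"]*87,1))
    print("turn first (tool rv)",rv.round(3)," then shift mm in turned axes",(Rt.inv().apply(tcpT-p)*1000).round(1)," | world d",(d*1000).round(1)," unturned",(Rc.inv().apply(tcpT-p)*1000).round(1))
E
python3 - <<'E'
from h import *
import pickle;T,S=pickle.load(open("im0.pkl","rb"))
def c(d,P,f,o,z): 
    W=onz(d,np.array(P)/f+o,z); print((W[:,:2]*1000).round(), (W.mean(0)*1000).round())
    e=(W[2]+W[1]-W[0]-W[3] if 0 else W[0]-W[3])
    print("edges",[(np.linalg.norm(W[i]-W[i-1])*1000).round() for i in range(4)],[np.degrees(np.arctan2(*(W[i]-W[i-1])[[1,0]])).round(1) for i in range(4)])
c(T,[(538,343),(602,320),(634,410),(573,433)],2.5,[140,110],.06)
c(S,[(55,412),(180,368),(220,428),(95,477)],2.6,[190,130],.06)
go(.377,.239,.12,9.6)
E
```

```text
[[ 420. -217.]
 [ 447. -303.]
 [ 329. -339.]
 [ 302. -257.]] [ 375. -279.   60.]
edges [np.float64(124.0), np.float64(90.0), np.float64(123.0), np.float64(86.0)] [np.float64(18.8), np.float64(-72.1), np.float64(-163.3), np.float64(108.4)]
[[ 305. -253.]
 [ 423. -225.]
 [ 445. -306.]
 [ 333. -334.]] [ 377. -279.   60.]
edges [np.float64(86.0), np.float64(121.0), np.float64(84.0), np.float64(115.0)] [np.float64(109.3), np.float64(13.6), np.float64(-74.7), np.float64(-165.7)]
t 0.2 grasp [152.5 631.5 240.1] q [-1.32  0.32 -0.07  1.45  0.02  1.37 -0.06] f [-0.56  0.06 -0.85] w 87.0
turn first (tool rv) [-0.404 -0.     0.001]  then shift mm in turned axes [ 120.1 -424.7  155.9]  | world d [ 224.5 -392.5 -120.1]  unturned [ 120.5 -329.   310.4]
```

```bash
python3 -m creep '[[0,-30,26,-0.135,0,0,87],[0,-32,22,-0.135,0,0,87],[0,-36,18,-0.134,0,0,87],[0,-44,16,0,0,0,87],[0,-44,16,0,0,0,87]]' 20; python3 -c "
from h import *
go(.377,.239,.12,9.6)"
```

```text
time: 0.7
position: [0.2553, 0.444, 0.4046]
tool_rot: [-0.132, 1.567, 0.132]
ft_force: [1.0, 0.2, 0.2]
grip_width: 1.0
t 0.7 grasp [255.3 444.  240.6] q [-1.08  0.03 -0.02  1.79  0.    1.32  0.64] f [0.98 0.22 0.17] w 87.0
turn first (tool rv) [ 0.  0. -0.]  then shift mm in turned axes [ 120.6 -222.5   85.8]  | world d [ 121.7 -205.  -120.6]  unturned [ 120.6 -222.5   85.7]
```

```bash
python3 -m creep '[[24,-44,17,0,0,0,87],[24,-44,17,0,0,0,87],[24,-44,17,0,0,0,87],[24,-44,17,0,0,0,87],[24,-44,17,0,0,0,87]]'; python3 -m creep '[[0,0,0,0,0,0,87]]'; python3 - <<'E'
from h import *
go(.377,.239,.037,9.6)
T=get_image("top");S=get_image("side")
G=np.array([.377,.239,.036])
print(proj(T,G),proj(S,G))
a=cv2.resize(T["img"][200:310,150:290],None,fx=3,fy=3,interpolation=2)
b=cv2.resize(S["img"][130:240,170:290],None,fx=3,fy=3,interpolation=2)
cv2.imwrite("pics/1.png",np.hstack([a,b])[:,:,::-1])
E
```

```text
time: 1.2
position: [0.369, 0.2524, 0.2908]
tool_rot: [-0.131, 1.566, 0.132]
ft_force: [1.7, 0.0, 0.3]
grip_width: 0.997
time: 1.3
position: [0.3701, 0.248, 0.2885]
tool_rot: [-0.128, 1.571, 0.12]
ft_force: [-0.3, -0.5, -0.6]
grip_width: 0.999
t 1.3 grasp [369.6 247.1 124.5] q [-0.86 -0.02  0.21  2.08  0.01  1.09  1.07] f [-0.27 -0.51 -0.55] w 86.9
turn first (tool rv) [-0.01  -0.004  0.005]  then shift mm in turned axes [ 87.5 -10.    5.3]  | world d [  7.4  -8.1 -87.5]  unturned [87.5 -9.5  5.7]
[[216.90325269 263.87697473]] [[224.64899122 185.60957576]]
```

View pics/1.png

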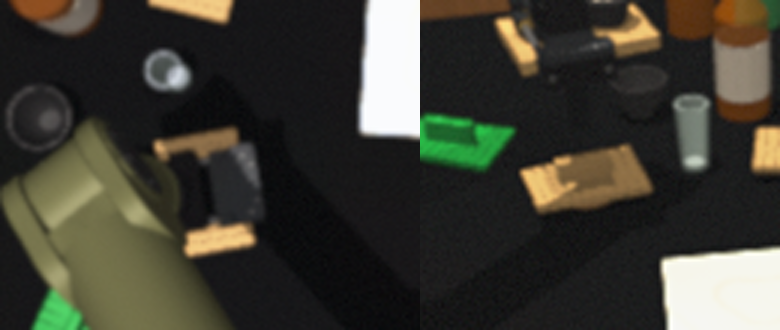

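```bash
python3 -m creep '[[15,-9.5,5.5,-0.01,-0.004,0.005,87],[25,0,0,0,0,0,87],[20,0,0,0,0,0,60],[0,0,0,0,0,0,60]]'; python3 -c "
from h import *
go(.377,.239,.046,9.6)"
```

```text
time: 1.8
position: [0.3741, 0.2469, 0.2298]
tool_rot: [-0.139, 1.566, 0.144]
ft_force: [-0.3, 0.4, 0.6]
grip_width: 0.893
t 1.8 grasp [374.1 247.4  65.8] q [-0.85  0.06  0.22  2.14 -0.02  0.94  1.13] f [-0.3   0.42  0.62] w 77.7
turn first (tool rv) [ 0.012  0.001 -0.003]  then shift mm in turned axes [19.8 -8.2  1.5]  | world d [  2.9  -8.4 -19.8]  unturned [19.8 -8.3  1.4]
```

```bash
python3 -m creep '[[0,-8,1,0.012,0,0,60],[0,0,0,0,0,0,60]]'; python3 -c "
from h import *
go(.377,.239,.046,9.6)"
```

```text
time: 2.0
position: [0.3788, 0.2382, 0.2327]
tool_rot: [-0.124, 1.561, 0.134]
ft_force: [1.0, -0.5, 0.2]
grip_width: 0.739
t 2.0 grasp [379.6 239.3  68.7] q [-0.84  0.05  0.23  2.14 -0.02  0.94  1.13] f [ 0.96 -0.53  0.19] w 64.3
turn first (tool rv) [-0.003  0.006 -0.006]  then shift mm in turned axes [22.7  1.1 -1.6]  | world d [ -2.6  -0.3 -22.7]  unturned [22.7  0.9 -1.8]
```

```bash
python3 -m creep '[[22,0,0,0,0,0,60],[0,0,0,0,0,0,60]]'; python3 -c "
from h import *
go(.377,.239,.046,9.6)"; python3 -m creep '[[0,0,0,0,0,0,60]]'; python3 - <<'E'
from h import *
go(.377,.239,.046,9.6)
S=get_image("side")
go(.377,.239,.046,9.6)
cv2.imwrite("pics/2.png",cv2.resize(S["img"][120:240,160:300],None,fx=5,fy=5,interpolation=2)[:,:,::-1])
E
```

```text
time: 2.2
position: [0.3776, 0.2381, 0.2089]
tool_rot: [-0.126, 1.565, 0.133]
ft_force: [-0.8, -0.9, -0.8]
grip_width: 0.697
t 2.2 grasp [377.9 238.9  44.9] q [-0.84  0.09  0.23  2.16 -0.03  0.89  1.14] f [-0.75 -0.91 -0.81] w 60.6
turn first (tool rv) [-0.002  0.002 -0.004]  then shift mm in turned axes [-1.1  1.  -0.5]  | world d [-0.9  0.1  1.1]  unturned [-1.1  1.  -0.5]
time: 2.3
position: [0.3783, 0.2385, 0.2102]
tool_rot: [-0.125, 1.563, 0.134]
ft_force: [-0.1, 0.0, 0.6]
grip_width: 0.696
t 2.3 grasp [378.9 239.5  46.2] q [-0.84  0.09  0.23  2.16 -0.03  0.89  1.14] f [-0.14  0.01  0.62] w 60.6
turn first (tool rv) [-0.002  0.004 -0.005]  then shift mm in turned axes [ 0.2  0.7 -1.2]  | world d [-1.9 -0.5 -0.2]  unturned [ 0.2  0.7 -1.2]
t 2.35 grasp [379.2 239.8  46.4] q [-0.84  0.09  0.23  2.16 -0.03  0.89  1.14] f [-0.62  0.25  0.41] w 60.2
turn first (tool rv) [-0.002  0.005 -0.006]  then shift mm in turned axes [ 0.4  0.6 -1.4]  | world d [-2.2 -0.8 -0.4]  unturned [ 0.4  0.6 -1.4]
```

View pics/2.png

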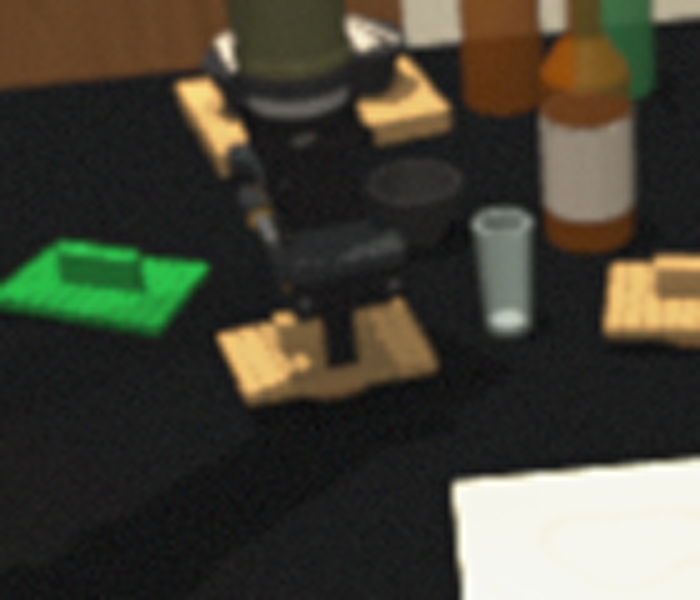

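```bash
python3 -m creep '[[0,0,0,0,0,0,0],[0,0,0,0,0,0,0],[0,0,0,0,0,0,0],[0,0,0,0,0,0,0],[0,0,0,0,0,0,0]]' 25;python3 -m creep '[[0,0,0,0,0,0,0],[0,0,0,0,0,0,0]]'; python3 -m creep '[[-15,0,0,0,0,0,0],[-20,0,0,0,0,0,0],[-30,0,0,0,0,0,0],[0,0,0,0,0,0,0]]';  python3 -c "
from h import *
go(.529,-.020,.090,-4.8)"
```

```text
time: 2.85
position: [0.3782, 0.2384, 0.2094]
tool_rot: [-0.125, 1.563, 0.134]
ft_force: [0.0, -0.3, -0.5]
grip_width: 0.323
time: 3.05
position: [0.3781, 0.2383, 0.2093]
tool_rot: [-0.126, 1.564, 0.134]
ft_force: [-0.3, 0.5, 1.3]
grip_width: 0.163
time: 3.45
position: [0.3792, 0.2388, 0.2775]
tool_rot: [-0.122, 1.558, 0.137]
ft_force: [0.8, 0.4, -1.8]
grip_width: 0.157
t 3.45 grasp [380.5 240.4 113.5] q [-0.84 -0.01  0.22  2.1  -0.    1.04  1.12] f [ 0.8   0.44 -1.81] w 13.6
turn first (tool rv) [ 0.249  0.008 -0.009]  then shift mm in turned axes [  23.5 -245.3  170.9]  | world d [ 148.5 -260.4  -23.5]  unturned [  22.2 -280.1  105. ]
```

```bash
python3 -m creep '[[-20,-30,5,0.125,0,0,0],[-10,-30,10,0.124,0.008,-0.009,0],[0,-35,26,0,0,0,0],[0,-36,26,0,0,0,0],[0,-36,26,0,0,0,0]]';  python3 -c "
from h import *
go(.529,-.020,.090,-4.8)"
```

```text
time: 3.95
position: [0.4678, 0.0648, 0.3032]
tool_rot: [0.063, 1.576, -0.068]
ft_force: [0.5, 1.1, -1.3]
grip_width: 0.157
t 3.95 grasp [466.8  64.3 139.2] q [-0.64  0.01  0.45  2.02 -0.    1.12  1.3 ] f [ 0.54  1.14 -1.33] w 13.7
turn first (tool rv) [ 0.001 -0.006  0.004]  then shift mm in turned axes [ 49.2 -79.4  68.1]  | world d [ 62.2 -84.3 -49.2]  unturned [ 49.1 -79.3  68.3]
```

```bash
python3 -m creep '[[0,-30,26,0,-0.003,0,0],[20,-30,26,0,-0.003,0.004,0],[29,-19,16,0,0,0,0],[0,0,0,0,0,0,0]]';  python3 -c "
from h import *
go(.529,-.020,.052,-4.8)"
```

```text
time: 4.35
position: [0.5278, -0.0219, 0.2504]
tool_rot: [0.067, 1.576, -0.074]
ft_force: [-1.8, 0.9, -3.1]
grip_width: 0.16
t 4.35 grasp [526.8 -22.6  86.4] q [-0.5   0.22  0.55  1.94 -0.13  1.02  1.58] f [-1.83  0.94 -3.09] w 14.0
turn first (tool rv) [-0.006 -0.006  0.005]  then shift mm in turned axes [34.4  2.   1. ]  | world d [  2.2   2.6 -34.4]  unturned [34.4  2.2  1.2]
```

```bash
python3 -m creep '[[15,1,1,0,-0.003,0.003,0],[10,1,0,0,0,0,0],[5,0,0,0,0,0,0],[0,0,0,0,0,0,0]]';  python3 -c "
from h import *
go(.529,-.020,.052,-4.8)"; python3 -m creep '[[2,0,0,0,0,0,0],[0,0,0,0,0,0,0]]';  python3 -c "
from h import *
go(.529,-.020,.052,-4.8)"
```

```text
time: 4.75
position: [0.5295, -0.0155, 0.2244]
tool_rot: [0.067, 1.567, -0.062]
ft_force: [-0.3, -0.0, -1.1]
grip_width: 0.159
t 4.75 grasp [529.9 -15.   60.4] q [-0.5   0.25  0.53  1.96 -0.16  0.96  1.6 ] f [-0.34 -0.02 -1.12] w 13.9
turn first (tool rv) [ 0.001  0.002 -0.003]  then shift mm in turned axes [ 8.4 -4.5 -0.1]  | world d [-0.9 -5.  -8.4]  unturned [ 8.4 -4.5 -0.1]
time: 4.95
position: [0.5302, -0.016, 0.2236]
tool_rot: [0.068, 1.565, -0.063]
ft_force: [-0.3, 0.5, -2.2]
grip_width: 0.159
t 4.95 grasp [531.1 -15.4  59.6] q [-0.49  0.26  0.53  1.96 -0.16  0.96  1.6 ] f [-0.25  0.52 -2.18] w 13.9
turn first (tool rv) [ 0.     0.005 -0.004]  then shift mm in turned axes [ 7.6 -4.1 -0.9]  | world d [-2.1 -4.6 -7.6]  unturned [ 7.6 -4.2 -0.9]
```

```bash
python3 -m creep '[[4,-2,0,0,0,0,0],[0,0,0,0,0,0,0],[0,0,0,0,0,0,0]]';  python3 -c "
from h import *
go(.529,-.020,.052,-4.8)"; python3 -m creep '[[2,0,0,0,0,0,0],[0,0,0,0,0,0,0]]';  python3 -c "
from h import *
go(.529,-.020,.052,-4.8)"; 
```

```text
time: 5.25
position: [0.5299, -0.0183, 0.2192]
tool_rot: [0.069, 1.566, -0.063]
ft_force: [0.0, 0.3, -1.3]
grip_width: 0.16
t 5.25 grasp [530.6 -17.8  55.2] q [-0.49  0.26  0.53  1.97 -0.17  0.95  1.61] f [ 0.03  0.28 -1.34] w 13.9
turn first (tool rv) [-0.     0.004 -0.003]  then shift mm in turned axes [ 3.2 -1.7 -0.7]  | world d [-1.6 -2.2 -3.2]  unturned [ 3.1 -1.8 -0.8]
time: 5.45
position: [0.5299, -0.0181, 0.217]
tool_rot: [0.068, 1.566, -0.063]
ft_force: [0.2, -0.5, -1.8]
grip_width: 0.156
t 5.45 grasp [530.6 -17.6  53. ] q [-0.49  0.27  0.53  1.97 -0.17  0.95  1.61] f [ 0.19 -0.53 -1.84] w 13.6
turn first (tool rv) [ 0.     0.004 -0.003]  then shift mm in turned axes [ 1.  -1.9 -0.7]  | world d [-1.6 -2.4 -1. ]  unturned [ 1.  -1.9 -0.7]
```

```bash
python3 -m creep '[[2,0,0,0,0,0,0],[0,0,0,0,0,0,0],[0,0,0,0,0,0,0]]';  python3 -m creep '[[1,0,0,0,0,0,0],[0,0,0,0,0,0,0],[0,0,0,0,0,0,0]]'; python3 - <<'E'
from h import *
S=get_image("side")
cv2.imwrite("pics/3.png",cv2.resize(S["img"][170:270,220:350],None,fx=5,fy=5,interpolation=2)[:,:,::-1])
E
```

```text
time: 5.75
position: [0.5301, -0.0181, 0.2155]
tool_rot: [0.068, 1.565, -0.063]
ft_force: [-0.7, 0.4, 1.7]
grip_width: 0.158
time: 6.05
position: [0.5302, -0.0182, 0.2153]
tool_rot: [0.069, 1.565, -0.063]
ft_force: [-5.4, 0.7, 10.2]
grip_width: 0.159
```

View pics/3.png

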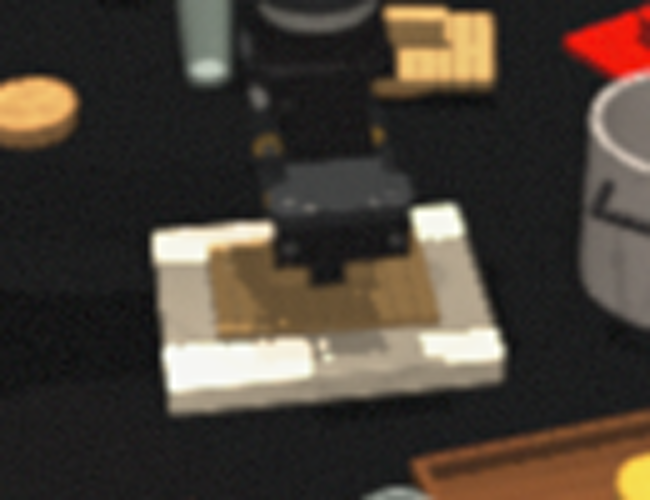

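```bash
python3 -m creep '[[-1,0,0,0,0,0,50],[0,0,0,0,0,0,50],[0,0,0,0,0,0,50],[0,0,0,0,0,0,50]]';  python3 -m creep '[[-20,0,0,0,0,0,50],[-30,0,0,0,0,0,50],[-50,0,0,0,0,0,50],[-50,0,0,0,0,0,50],[-40,0,0,0,0,0,0]]'; python3 -m creep '[[0,0,0,0,0,0,0]]';python3 - <<'E'
from h import *
T=get_image("top");S=get_image("side")
go(.529,-.020,.052,-4.8)
a=cv2.resize(T["img"][160:270,240:350],None,fx=4,fy=4,interpolation=2)
b=cv2.resize(S["img"][170:280,230:340],None,fx=4,fy=4,interpolation=2)
cv2.imwrite("pics/4.png",np.hstack([a,b])[:,:,::-1])
E
```

```text
time: 6.5
position: [0.5299, -0.0181, 0.2149]
tool_rot: [0.068, 1.566, -0.063]
ft_force: [0.0, 0.5, -0.8]
grip_width: 0.438
time: 7.0
position: [0.5291, -0.019, 0.408]
tool_rot: [0.069, 1.563, -0.063]
ft_force: [1.0, 1.2, -0.3]
grip_width: 0.539
time: 7.1
position: [0.5307, -0.0193, 0.4113]
tool_rot: [0.07, 1.554, -0.061]
ft_force: [0.3, -0.2, -0.5]
grip_width: 0.469
t 7.2 grasp [530.3 -18.2 241.9] q [-0.54  0.06  0.56  1.77 -0.03  1.32  1.51] f [ 0.53  0.49 -1.24] w 33.6
turn first (tool rv) [ 0.     0.006 -0.004]  then shift mm in turned axes [ 1.899e+02 -1.200e+00 -1.000e-01]  | world d [  -1.3   -1.8 -189.9]  unturned [189.8  -2.   -1.3]
```

View pics/4.png

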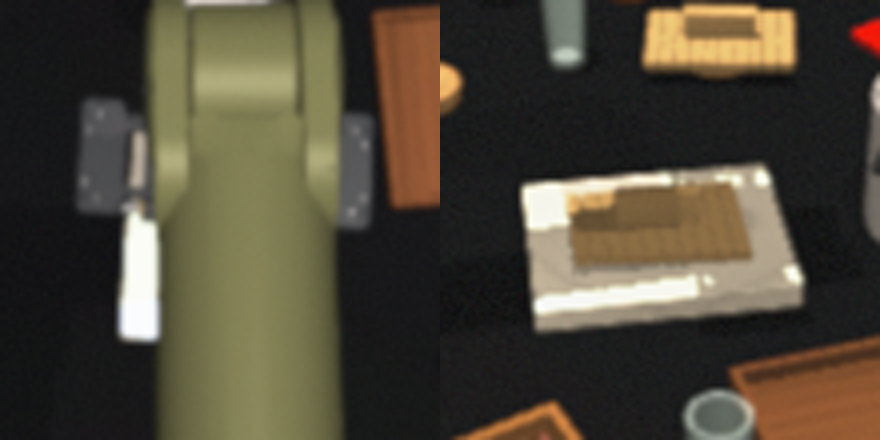

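```bash
python3 -m creep '[[0,45,0,0,0,0,0],[0,45,0,0,0,0,0],[0,45,0,0,0,0,0],[0,45,0,0,0,0,0],[0,20,0,0,0,0,0]]'; python3 - <<'E'
from h import *
T=get_image("top");S=get_image("side")
import pickle;pickle.dump((T,S),open("im1.pkl","wb"))
go(.529,-.020,.052,-4.8)
a=cv2.resize(T["img"][170:260,250:340],None,fx=4,fy=4,interpolation=2)
b=cv2.resize(S["img"][190:280,235:335],None,fx=4,fy=4,interpolation=2)
cv2.imwrite("pics/5.png",np.hstack([a,b])[:,:,::-1])
E
```

```text
time: 7.7
position: [0.5446, 0.1859, 0.4031]
tool_rot: [0.063, 1.57, -0.058]
ft_force: [-0.9, 0.3, 0.8]
grip_width: 0.013
t 7.8 grasp [545.  185.  239.3] q [-0.73  0.16  0.4   1.66 -0.07  1.33  1.18] f [0.12 0.36 0.63] w 0.5
turn first (tool rv) [ 0.006  0.001 -0.002]  then shift mm in turned axes [ 187.3 -205.3    1.3]  | world d [ -16.  -205.  -187.3]  unturned [ 1.869e+02 -2.057e+02 -2.000e-01]
```

View pics/5.png

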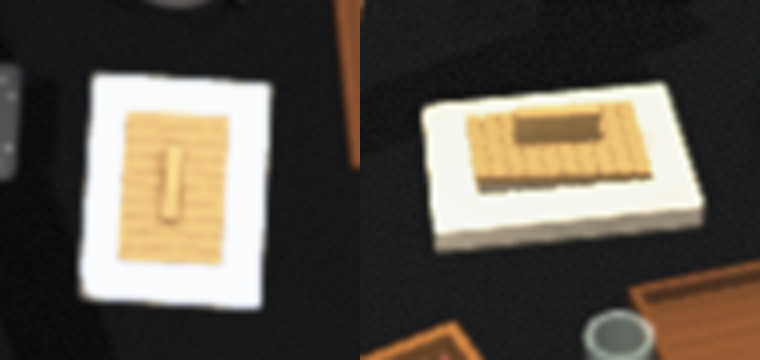

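```bash
python3 - <<'E'
from h import *
import pickle;T,S=pickle.load(open("im1.pkl","rb"))
# top: 4 corners by minAreaRect in px; top corner zoom coords /4 + offsets
t=np.array([(118,262),(221,264),(229,116),(126,111)])/4+[250,170]
s=np.array([((476-360),179),((652-360),174),((636-360),101),((468-360),116)])/4+[235,190]
# order top: near-left(+y,-x),near-right(-y,-x),far right(-y,+x),far-left(+y,+x)
names={"-x+y":(0,3),"-x-y":(1,0),"+x-y":(2,1),"+x+y":(3,2)}
for n,(i,j) in names.items():
    c,r=ray(T,t[i]);c2,r2=ray(S,s[j]);print(n,(tri([(c,r[0]),(c2,r2[0])])*1000).round(1))
h=cv2.cvtColor(T["img"],cv2.COLOR_RGB2HSV);H,sa,v=cv2.split(h)
for r in rect(T,(H>10)&(H<28)&(sa>60)&(v>100),.03): 
    if 200<r[0][0]<340 and r[0][1]>170: print(r)
b=cv2.resize(S["img"][205:245,255:300],None,fx=12,fy=12,interpolation=2)
cv2.imwrite("pics/6.png",b[:,:,::-1])
E
```

```text
-x+y [468.9  29.7  27.3]
-x-y [462.5 -56.2  34.9]
+x-y [589.4 -67.6  24.2]
+x+y [598.1  19.8  25.7]
(array([321., 382.]), array([-10., -93.]), array([44., 26.]), -1.9)
(array([293., 217.]), array([530., -17.]), array([126.,  86.]), -4.5)
(array([226., 174.]), array([683., 207.]), array([52., 50.]), 89.8)
```

View pics/6.png

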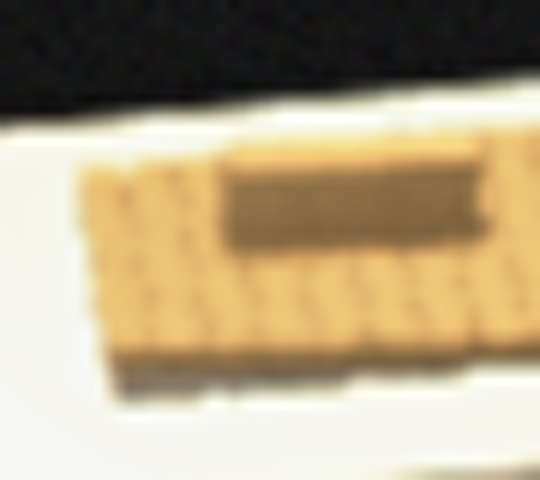

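```bash
python3 -m creep '[[0,-45,-15,0,0,0,0],[0,-47,-15,0,0,0,0],[0,-47,-15,0,0,0,0],[0,-47,-12,0,0,0,0],[0,-42,0,0,0,0,0]]'; python3 -m creep '[[0,0,0,0,0,0,0]]'; python3 -c "
from h import *
go(.470,-.050,.085,-4.8)"
```

```text
time: 8.3
position: [0.4675, -0.046, 0.4036]
tool_rot: [0.071, 1.568, -0.065]
ft_force: [1.2, -0.7, -0.3]
grip_width: 0.002
time: 8.4
position: [0.468, -0.0503, 0.4042]
tool_rot: [0.077, 1.566, -0.074]
ft_force: [0.3, 0.3, 0.5]
grip_width: 0.003
t 8.4 grasp [468.6 -50.  240.2] q [-0.56 -0.1   0.58  1.9   0.05  1.32  1.48] f [0.31 0.33 0.45] w 0.3
turn first (tool rv) [-0.013  0.003 -0.002]  then shift mm in turned axes [155.2   0.5   1.9]  | world d [   1.4    0.  -155.2]  unturned [155.2   0.2   1.4]
```

```bash
python3 -m creep '[[45,0,1,-0.006,0,0,0],[45,0,1,-0.006,0,0,0],[35,0,0,0,0,0,0],[30,0,0,0,0,0,0],[0,0,0,0,0,0,0]]'; python3 -m creep '[[0,0,0,0,0,0,0]]'; python3 -c "
from h import *
go(.470,-.050,.046,-4.8)"
```

```text
time: 8.9
position: [0.4697, -0.0423, 0.2454]
tool_rot: [0.059, 1.576, -0.057]
ft_force: [-0.6, -0.3, 0.3]
grip_width: 0.001
time: 9.0
position: [0.4723, -0.0423, 0.2497]
tool_rot: [0.059, 1.567, -0.056]
ft_force: [-0.4, -0.1, 0.8]
grip_width: 0.006
t 9.0 grasp [472.8 -41.9  85.7] q [-0.54  0.09  0.6   2.07 -0.06  0.99  1.59] f [-0.4  -0.11  0.82] w 0.5
turn first (tool rv) [ 0.011  0.003 -0.002]  then shift mm in turned axes [39.7 -7.9 -1.6]  | world d [ -2.8  -8.1 -39.7]  unturned [39.6 -8.  -1.8]
```

```bash
python3 -m creep '[[10,-8,-1,0.011,0,0,0],[10,0,0,0,0,0,0],[0,0,0,0,0,0,0]]'; python3 -c "
from h import *
go(.470,-.050,.046,-4.8)"
```

```text
time: 9.3
position: [0.4707, -0.0497, 0.2292]
tool_rot: [0.068, 1.567, -0.063]
ft_force: [-0.8, -0.0, -0.1]
grip_width: 0.008
t 9.3 grasp [471.3 -49.2  65.2] q [-0.53  0.12  0.61  2.09 -0.09  0.95  1.62] f [-0.83 -0.02 -0.08] w 0.7
turn first (tool rv) [ 0.     0.003 -0.003]  then shift mm in turned axes [19.2 -0.3 -0.7]  | world d [ -1.3  -0.8 -19.2]  unturned [19.2 -0.4 -0.8]
```

Now press slowly.

```bash
python3 -m creep '[[5,0,0,0,0,0,0],[4,0,0,0,0,0,0],[0,0,0,0,0,0,0]]'; python3 -m creep '[[4,0,0,0,0,0,0],[0,0,0,0,0,0,0]]';python3 -m creep '[[3,0,0,0,0,0,0],[0,0,0,0,0,0,0]]'; python3 -m creep '[[2,0,0,0,0,0,0],[0,0,0,0,0,0,0]]'; python3 -c "
from h import *
go(.470,-.050,.046,-4.8)"
```

```text
time: 9.6
position: [0.4711, -0.0492, 0.2204]
tool_rot: [0.067, 1.566, -0.062]
ft_force: [0.5, 0.2, -0.8]
grip_width: 0.005
time: 9.8
position: [0.4711, -0.0492, 0.2164]
tool_rot: [0.067, 1.566, -0.062]
ft_force: [-0.6, 0.6, 0.2]
grip_width: 0.002
time: 10.0
position: [0.4712, -0.0493, 0.2135]
tool_rot: [0.067, 1.566, -0.062]
ft_force: [-0.1, 0.3, -0.1]
grip_width: 0.004
time: 10.2
position: [0.4713, -0.0493, 0.2117]
tool_rot: [0.067, 1.566, -0.062]
ft_force: [0.0, 0.7, -0.9]
grip_width: 0.003
t 10.2 grasp [472.  -48.8  47.7] q [-0.52  0.16  0.61  2.11 -0.12  0.91  1.64] f [ 0.    0.73 -0.87] w 0.3
turn first (tool rv) [ 0.001  0.004 -0.003]  then shift mm in turned axes [ 1.7 -0.8 -1.2]  | world d [-2.  -1.2 -1.7]  unturned [ 1.7 -0.8 -1.2]
```

```bash
python3 -m creep '[[2,0,0,0,0,0,0],[0,0,0,0,0,0,0]]';python3 -m creep '[[1.5,0,0,0,0,0,0],[0,0,0,0,0,0,0]]'; python3 -c "
from h import *
go(.470,-.050,.046,-4.8)
S=get_image('side')
b=cv2.resize(S['img'][190:260,235:335],None,fx=7,fy=7,interpolation=2)
cv2.imwrite('pics/7.png',b[:,:,::-1])"
```

```text
time: 10.4
position: [0.4715, -0.0495, 0.2109]
tool_rot: [0.068, 1.566, -0.062]
ft_force: [-3.6, 0.1, 11.1]
grip_width: 0.008
time: 10.6
position: [0.4717, -0.0497, 0.2107]
tool_rot: [0.069, 1.567, -0.061]
ft_force: [-8.9, 1.2, 24.5]
grip_width: 0.006
t 10.6 grasp [472.3 -48.9  46.7] q [-0.52  0.16  0.61  2.1  -0.12  0.91  1.65] f [-8.86  1.23 24.52] w 0.5
turn first (tool rv) [ 0.001  0.003 -0.005]  then shift mm in turned axes [ 0.7 -0.5 -1.7]  | world d [-2.3 -1.1 -0.7]  unturned [ 0.6 -0.5 -1.7]
```

View pics/7.png

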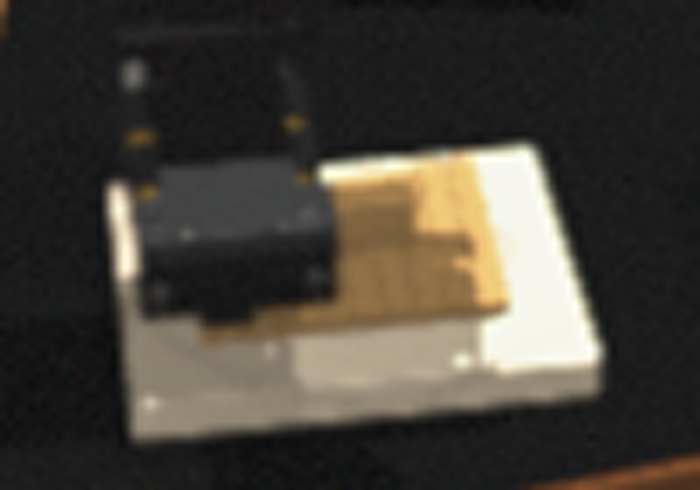

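```bash
python3 -m creep '[[-10,0,0,0,0,0,0],[-30,0,0,0,0,0,0],[-30,0,0,0,0,0,0],[-20,-30,0,0,0,0,60],[0,-40,0,0,0,0,60]]'; python3 -m creep '[[0,-40,0,0,0,0,60],[0,-40,0,0,0,0,60]]';python3 -c "
from h import *
go(.530,-.018,.1,-4.8)
import pickle
T=get_image('top');S=get_image('side')
a=cv2.resize(T['img'][170:260,250:340],None,fx=4,fy=4,interpolation=2)
b=cv2.resize(S['img'][190:280,235:335],None,fx=4,fy=4,interpolation=2)
cv2.imwrite('pics/8.png',np.hstack([a,b])[:,:,::-1])"
```

```text
time: 11.15
position: [0.4667, -0.1186, 0.3012]
tool_rot: [0.064, 1.559, -0.057]
ft_force: [0.3, 0.2, -0.6]
grip_width: 0.114
time: 11.35
position: [0.4582, -0.2004, 0.2983]
tool_rot: [0.067, 1.564, -0.061]
ft_force: [1.2, 0.8, 0.4]
grip_width: 0.279
t 11.35 grasp [ 459.2 -199.8  134.3] q [-0.37  0.09  0.77  1.97 -0.08  1.1   1.92] f [1.19 0.83 0.43] w 24.2
turn first (tool rv) [ 0.002  0.006 -0.004]  then shift mm in turned axes [ 34.3 187.7  56.3]  | world d [ 70.8 181.8 -34.3]  unturned [ 35.3 187.5  56.4]
```

View pics/8.png

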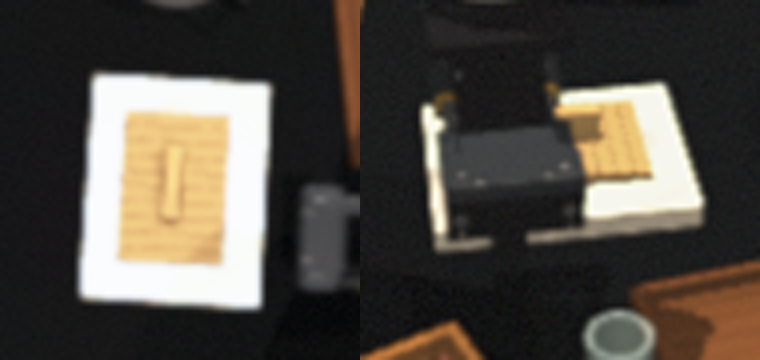

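```bash
python3 -m creep '[[0,45,13,0,0.003,-0.002,60],[0,45,13,0,0.003,-0.002,60],[0,45,14,0,0,0,60],[10,45,14,0,0,0,60],[0,5,1,0,0,0,60]]'; python3 -m creep '[[0,0,0,0,0,0,60]]';python3 -c "
from h import *
go(.530,-.018,.054,-4.8)"
```

```text
time: 11.95
position: [0.5296, -0.0114, 0.2867]
tool_rot: [0.058, 1.573, -0.056]
ft_force: [-0.2, -0.0, -0.1]
grip_width: 0.683
time: 12.05
position: [0.5287, -0.0168, 0.2874]
tool_rot: [0.061, 1.573, -0.062]
ft_force: [-0.3, -0.5, 0.6]
grip_width: 0.686
t 12.05 grasp [528.2 -17.  123.4] q [-0.58  0.17  0.61  1.91 -0.11  1.09  1.57] f [-0.28 -0.5   0.58] w 59.7
turn first (tool rv) [ 0.006 -0.003  0.001]  then shift mm in turned axes [69.4 -1.1  1.4]  | world d [  1.8  -1.  -69.4]  unturned [69.4 -1.   1.6]
```

```bash
python3 -m creep '[[25,-1,1,0.006,0,0,60],[25,0,0,0,0,0,60],[15,0,0,0,0,0,60],[0,0,0,0,0,0,60]]'; python3 -c "
from h import *
go(.530,-.018,.054,-4.8)"
```

```text
time: 12.45
position: [0.528, -0.0215, 0.2212]
tool_rot: [0.07, 1.576, -0.073]
ft_force: [-1.3, -0.7, -1.4]
grip_width: 0.69
t 12.45 grasp [527.  -21.7  57.2] q [-0.54  0.27  0.6   1.97 -0.18  0.97  1.62] f [-1.28 -0.71 -1.42] w 60.0
turn first (tool rv) [-0.007 -0.006  0.002]  then shift mm in turned axes [3.2 3.7 1.7]  | world d [ 3.   3.7 -3.2]  unturned [3.2 3.7 1.7]
```

```bash
python3 -m creep '[[2,3.5,1.5,-0.007,-0.004,0,60],[0,0,0,0,0,0,60],[0,0,0,0,0,0,10],[0,0,0,0,0,0,0],[0,0,0,0,0,0,0]]'; python3 -m creep '[[0,0,0,0,0,0,0],[0,0,0,0,0,0,0],[0,0,0,0,0,0,0],[0,0,0,0,0,0,0]]' ;python3 -c "
from h import *
go(.530,-.018,.054,-4.8)"
```

```text
time: 12.95
position: [0.5313, -0.017, 0.2214]
tool_rot: [0.064, 1.567, -0.064]
ft_force: [0.1, 0.3, -0.3]
grip_width: 0.498
time: 13.35
position: [0.5311, -0.017, 0.2209]
tool_rot: [0.064, 1.568, -0.065]
ft_force: [-0.7, 0.0, 1.7]
grip_width: 0.157
t 13.35 grasp [531.4 -17.2  56.9] q [-0.55  0.27  0.6   1.96 -0.18  0.96  1.63] f [-0.68  0.03  1.66] w 13.7
turn first (tool rv) [0.002 0.002 0.001]  then shift mm in turned axes [ 2.9 -1.1 -1. ]  | world d [-1.4 -0.8 -2.9]  unturned [ 2.9 -1.  -1. ]
```

```bash
python3 -m creep '[[-15,0,0,0,0,0,0],[-25,0,0,0,0,0,0],[-30,0,0,0,0,0,0],[0,-35,10,-0.07,0,0,0],[0,-35,10,-0.066,0,0,0]]'; python3 -c "
from h import *
go(.632,-.235,.080,3)"
```

```text
time: 13.85
position: [0.5482, -0.0875, 0.2932]
tool_rot: [-0.047, 1.565, 0.048]
ft_force: [0.4, 0.0, -2.4]
grip_width: 0.161
t 13.85 grasp [549.1 -87.4 129.2] q [-0.46  0.23  0.65  1.85 -0.15  1.11  1.87] f [ 0.41  0.02 -2.43] w 14.0
turn first (tool rv) [ 0.008  0.005 -0.   ]  then shift mm in turned axes [  49.2 -151.7   75.9]  | world d [  82.9 -147.6  -49.2]  unturned [  49.6 -152.3   74.4]
```

```bash
python3 -m creep '[[0,-38,19,0.004,0.003,0,0],[0,-38,19,0.004,0.002,0,0],[0,-38,19,0,0,0,0],[5,-38,19,0,0,0,0],[0,0,0,0,0,0,0]]'; python3 -m creep '[[0,0,0,0,0,0,0]]';python3 - <<'E'
from h import *
go(.632,-.235,.080,3)
T=get_image("top");S=get_image("side")
a=cv2.resize(T["img"][130:260,300:430],None,fx=3,fy=3,interpolation=2)
b=cv2.resize(S["img"][200:330,270:410],None,fx=3,fy=3,interpolation=2)
cv2.imwrite("pics/9.png",np.hstack([a,b])[:,:,::-1])
E
```

```text
time: 14.35
position: [0.6309, -0.2422, 0.2857]
tool_rot: [-0.037, 1.575, 0.025]
ft_force: [-0.4, -0.1, -2.7]
grip_width: 0.158
time: 14.45
position: [0.6307, -0.237, 0.2859]
tool_rot: [-0.036, 1.575, 0.034]
ft_force: [0.5, 0.7, -3.3]
grip_width: 0.16
t 14.45 grasp [ 630.  -237.2  121.9] q [-0.17  0.51  0.66  1.55 -0.33  1.2   2.17] f [ 0.54  0.7  -3.26] w 13.9
turn first (tool rv) [-0.008 -0.005  0.001]  then shift mm in turned axes [41.9  1.9  1.4]  | world d [  2.    2.2 -41.9]  unturned [41.9  2.   1.6]
```

View pics/9.png

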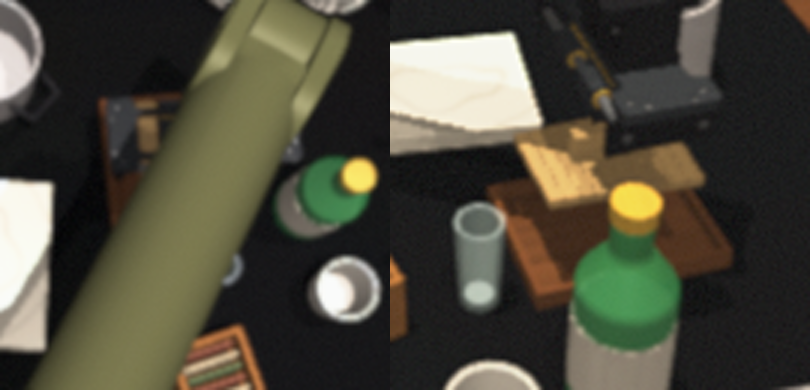

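```bash
python3 - <<'E'
from h import *
T=get_image("top");S=get_image("side")
c,r=ray(T,[(419.3,188.3)]);c2,r2=ray(S,[(351.7,264)])
print(tri([(c,r[0]),(c2,r2[0])])*1000)
go(.632,-.235,.055,3)
E
```

```text
[ 583.90177079 -392.92241825  203.67576183]
t 14.65 grasp [ 630.8 -233.9  122.6] q [-0.17  0.51  0.66  1.55 -0.33  1.2   2.17] f [-0.21 -0.11 -2.25] w 14.0
turn first (tool rv) [-0.004 -0.002 -0.   ]  then shift mm in turned axes [67.6 -1.   0.8]  | world d [  1.2  -1.1 -67.6]  unturned [67.6 -1.1  0.9]
```

```bash
python3 -m creep '[[20,-1,1,0,0,0,0],[25,0,0,0,0,0,0],[20,0,0,0,0,0,0],[6,0,0,0,0,0,0],[0,0,0,0,0,0,0]]'; python3 -c "
from h import *
go(.632,-.235,.042,3)"
```

```text
time: 15.15
position: [0.6317, -0.2356, 0.2147]
tool_rot: [-0.037, 1.575, 0.037]
ft_force: [-0.1, 0.3, -2.1]
grip_width: 0.16
t 15.15 grasp [ 631.1 -235.6   50.7] q [-0.15  0.59  0.63  1.6  -0.37  1.08  2.2 ] f [-0.13  0.28 -2.1 ] w 13.9
turn first (tool rv) [-0.005 -0.004 -0.   ]  then shift mm in turned axes [8.7 0.6 0.3]  | world d [ 0.9  0.6 -8.7]  unturned [8.7 0.6 0.3]
```

```bash
python3 -m creep '[[5,0,0,0,0,0,0],[0,0,0,0,0,0,0]]'; python3 -m creep '[[3,0,0,0,0,0,0],[0,0,0,0,0,0,0]]';python3 -m creep '[[2,0,0,0,0,0,0],[0,0,0,0,0,0,0]]'; python3 -c "
from h import *
go(.632,-.235,.042,3)"
```

```text
time: 15.35
position: [0.6322, -0.2368, 0.2109]
tool_rot: [-0.037, 1.572, 0.036]
ft_force: [0.3, 0.0, -2.3]
grip_width: 0.163
time: 15.55
position: [0.6319, -0.2369, 0.2073]
tool_rot: [-0.037, 1.573, 0.036]
ft_force: [0.4, -0.5, -1.9]
grip_width: 0.164
time: 15.75
position: [0.632, -0.2371, 0.2061]
tool_rot: [-0.037, 1.573, 0.036]
ft_force: [-2.5, 0.9, 3.2]
grip_width: 0.156
t 15.75 grasp [ 631.7 -237.2   42.1] q [-0.14  0.6   0.62  1.6  -0.38  1.07  2.2 ] f [-2.5   0.91  3.22] w 13.6
turn first (tool rv) [-0.006 -0.002  0.001]  then shift mm in turned axes [0.1 2.1 0.1]  | world d [ 0.3  2.2 -0.1]  unturned [0.1 2.1 0.1]
```

```bash
python3 -m creep '[[0,0,0,0,0,0,45],[0,0,0,0,0,0,45],[0,0,0,0,0,0,45],[0,0,0,0,0,0,45]]'; python3 -m creep '[[-15,0,0,0,0,0,50],[-30,0,0,0,0,0,50],[-45,0,0,0,0,0,50],[-50,0,0,0,0,0,60],[-50,0,0,0,0,0,60]]'; python3 -c "
from h import *
go(.644,.242,.1,-15)"
```

```text
time: 16.15
position: [0.6319, -0.2369, 0.205]
tool_rot: [-0.037, 1.573, 0.036]
ft_force: [0.0, -0.3, -0.3]
grip_width: 0.436
time: 16.65
position: [0.632, -0.2368, 0.3982]
tool_rot: [-0.037, 1.573, 0.035]
ft_force: [0.3, -1.0, -0.1]
grip_width: 0.66
t 16.65 grasp [ 631.6 -237.   234.2] q [-0.18  0.44  0.7   1.41 -0.28  1.39  2.13] f [ 0.29 -1.04 -0.08] w 57.5
turn first (tool rv) [ 0.308 -0.002  0.002]  then shift mm in turned axes [ 134.2  465.6 -112.3]  | world d [  12.4  479.  -134.2]  unturned [133.5 477.9  34.2]
```

```bash
python3 - <<'E'
from h import *
import pickle;T,S=pickle.load(open("im0.pkl","rb"))
c,r=ray(T,[(155,191.5)]);c2,r2=ray(S,[(277,117)])
print(tri([(c,r[0]),(c2,r2[0])])*1000)
h=cv2.cvtColor(T["img"],cv2.COLOR_RGB2HSV);H,sa,v=cv2.split(h)
sub=T["img"][160:215,195:240]
g=cv2.cvtColor(sub,cv2.COLOR_RGB2GRAY)
cv2.imwrite("pics/10.png",cv2.resize(sub,None,fx=12,fy=10,interpolation=2)[:,:,::-1])
print(onz(T,[(205,223)],.0)*1000)
T=get_image("top");S=get_image("side")
a=cv2.resize(T["img"][130:260,300:430],None,fx=3,fy=3,interpolation=2)
b=cv2.resize(S["img"][200:330,270:410],None,fx=3,fy=3,interpolation=2)
cv2.imwrite("pics/11.png",np.hstack([a,b])[:,:,::-1])
E
```

```text
[595.64339366 395.84466662 199.9138569 ]
[[518.0547159  286.30120497   0.        ]]
```

View pics/10.png

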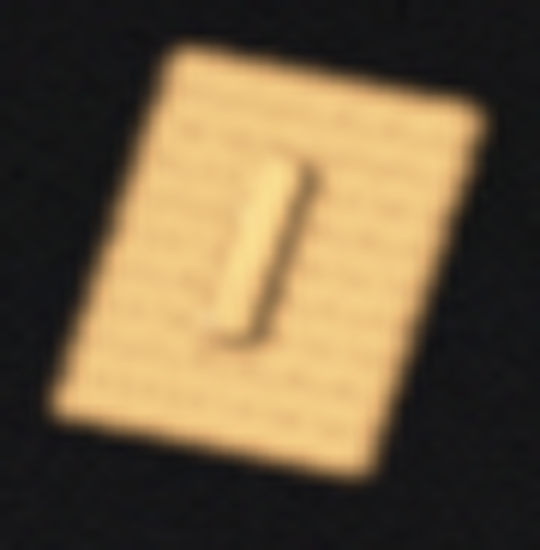

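View pics/11.png

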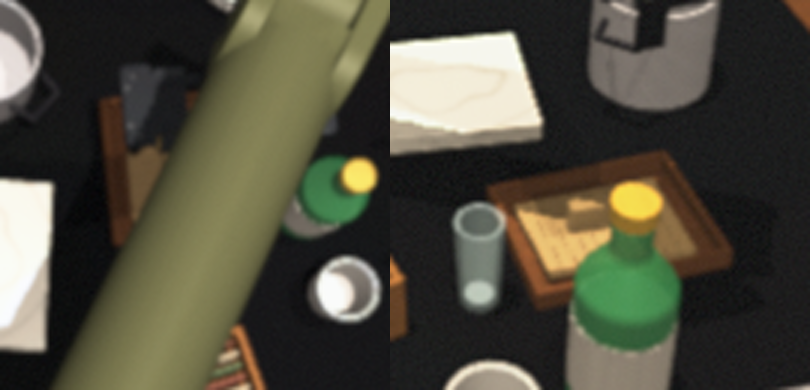

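```bash
python3 -m creep '[[0,48,1,0.103,0,0,60],[0,48,-4,0.103,0,0,60],[0,46,-10,0.102,0,0,60],[0,46,-11,0,0,0,60],[0,46,-11,0,0,0,60]]'; python3 -m creep '[[0,46,-11,0,0,0,60],[0,46,-11,0,0,0,60],[0,46,-11,0,0,0,60],[0,46,-11,0,0,0,60],[0,35,-8,0,0,0,60]]';python3 -c "
from h import *
go(.644,.242,.1,-15)"
```

```text
time: 17.25
position: [0.6295, 0.0026, 0.3957]
tool_rot: [0.205, 1.563, -0.207]
ft_force: [1.5, 0.4, -0.6]
grip_width: 0.691
time: 17.75
position: [0.6357, 0.2298, 0.3952]
tool_rot: [0.204, 1.564, -0.203]
ft_force: [0.4, -0.3, 0.5]
grip_width: 0.69
t 17.75 grasp [635.2 229.9 231.2] q [-0.82  0.42  0.6   1.41 -0.24  1.38  1.09] f [ 0.38 -0.29  0.46] w 60.1
turn first (tool rv) [ 0.003 -0.003 -0.   ]  then shift mm in turned axes [131.2  14.    4.9]  | world d [   8.8   12.1 -131.2]  unturned [131.2  13.9   5.3]
```

```bash
python3 -m creep '[[30,7,3,0.003,-0.003,0,60],[40,6,2,0,0,0,60],[40,0,0,0,0,0,60],[25,0,0,0,0,0,60],[0,0,0,0,0,0,60]]'; python3 -m creep '[[0,0,0,0,0,0,60]]';python3 - <<'E'
from h import *
go(.644,.242,.046,-15)
S=get_image("side")
cv2.imwrite("pics/12.png",cv2.resize(S["img"][110:230,230:370],None,fx=5,fy=5,interpolation=2)[:,:,::-1])
E
```

```text
time: 18.25
position: [0.6427, 0.2367, 0.2554]
tool_rot: [0.203, 1.567, -0.213]
ft_force: [-0.2, -0.7, 0.4]
grip_width: 0.688
time: 18.35
position: [0.6448, 0.2369, 0.2605]
tool_rot: [0.207, 1.56, -0.209]
ft_force: [-0.1, 0.2, 0.9]
grip_width: 0.688
t 18.35 grasp [644.9 236.6  96.5] q [-0.8   0.54  0.56  1.53 -0.3   1.16  1.12] f [-0.1   0.24  0.89] w 59.8
turn first (tool rv) [-0.003  0.001  0.002]  then shift mm in turned axes [50.5  4.7 -2.1]  | world d [ -0.9   5.4 -50.5]  unturned [50.5  4.8 -2.2]
```

View pics/12.png

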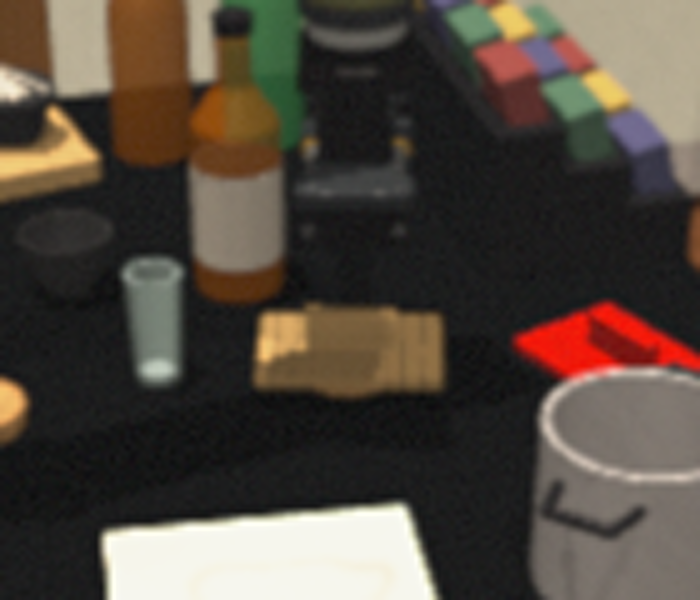

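```bash
python3 -m creep '[[20,4.5,-2,0,0,0,60],[20,0,0,0,0,0,60],[10,0,0,0,0,0,60],[0,0,0,0,0,0,60],[0,0,0,0,0,0,60]]'; python3 - <<'E'
from h import *
go(.644,.242,.046,-15)
E
```

```text
time: 18.9
position: [0.6445, 0.2417, 0.2112]
tool_rot: [0.207, 1.558, -0.209]
ft_force: [0.1, -0.6, -0.4]
grip_width: 0.688
t 18.9 grasp [644.8 241.5  47.2] q [-0.79  0.59  0.54  1.56 -0.33  1.08  1.13] f [ 0.09 -0.56 -0.41] w 59.8
turn first (tool rv) [-0.003  0.002  0.   ]  then shift mm in turned axes [ 1.2  0.2 -0.5]  | world d [-0.8  0.5 -1.2]  unturned [ 1.2  0.2 -0.5]
```

```bash
python3 -m creep '[[1,0,0,0,0,0,10],[0,0,0,0,0,0,0],[0,0,0,0,0,0,0],[0,0,0,0,0,0,0],[0,0,0,0,0,0,0]]' 25; python3 -m creep '[[0,0,0,0,0,0,0],[0,0,0,0,0,0,0]]';python3 -m creep '[[-15,0,0,0,0,0,0],[-30,0,0,0,0,0,0],[-40,0,0,0,0,0,0],[-45,0,0,0,0,0,0],[0,0,0,0,0,0,0]]'; python3 - <<'E'
from h import *
go(.376,-.279,.165,17)
S=get_image("side")
cv2.imwrite("pics/13.png",cv2.resize(S["img"][90:230,230:370],None,fx=4,fy=4,interpolation=2)[:,:,::-1])
E
```

```text
time: 19.4
position: [0.6438, 0.2418, 0.2087]
tool_rot: [0.206, 1.56, -0.209]
ft_force: [-0.4, 0.0, -0.1]
grip_width: 0.321
time: 19.6
position: [0.6438, 0.2418, 0.2086]
tool_rot: [0.206, 1.56, -0.209]
ft_force: [0.2, 0.1, 0.0]
grip_width: 0.157
time: 20.1
position: [0.6459, 0.2418, 0.3474]
tool_rot: [0.212, 1.549, -0.204]
ft_force: [1.4, -0.0, -1.3]
grip_width: 0.16
t 20.1 grasp [647.9 242.4 183.4] q [-0.82  0.47  0.58  1.44 -0.26  1.29  1.09] f [ 1.43 -0.04 -1.29] w 13.9
turn first (tool rv) [-0.562  0.012 -0.003]  then shift mm in turned axes [  18.4 -419.1 -410.4]  | world d [-271.9 -521.4  -18.4]  unturned [  13.4 -573.4 -124.1]
```

View pics/13.png

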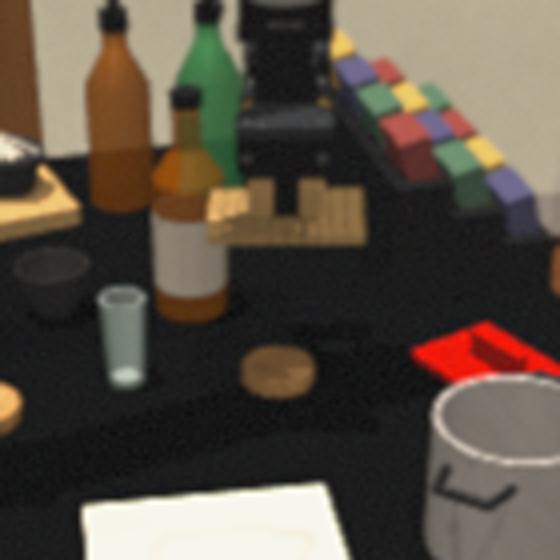

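```bash
python3 -m creep '[[0,-44,-10,-0.14,0.006,0,0],[0,-42,-16,-0.14,0.006,-0.003,0],[0,-39.5,-21.5,-0.14,0,0,0],[0,-36,-27,-0.14,0,0,0],[0,-32,-31.5,0,0,0,0]]'; python3 - <<'E'
from h import *
go(.376,-.279,.165,17)
E
```

```text
time: 20.65
position: [0.5369, 0.0416, 0.3388]
tool_rot: [-0.236, 1.573, 0.234]
ft_force: [0.7, -0.2, -0.9]
grip_width: 0.162
t 20.65 grasp [534.6  41.  174.8] q [-0.67  0.14  0.59  1.83 -0.08  1.21  1.82] f [ 0.73 -0.25 -0.88] w 14.1
turn first (tool rv) [ 0.002 -0.015 -0.001]  then shift mm in turned axes [   9.8 -259.5 -247.6]  | world d [-158.6 -320.    -9.8]  unturned [  13.3 -259.1 -247.9]
```

```bash
python3 -m creep '[[0,-32,-31,0,-0.007,0,0],[0,-32,-31,0,-0.007,0,0],[0,-32,-31,0,0,0,0],[0,-32,-31,0,0,0,0],[0,-32,-31,0,0,0,0]]'; python3 - <<'E'
from h import *
go(.376,-.279,.165,17)
E
```

```text
time: 21.15
position: [0.4351, -0.1563, 0.3394]
tool_rot: [-0.231, 1.558, 0.233]
ft_force: [0.0, -0.9, -1.4]
grip_width: 0.155
t 21.15 grasp [ 435.1 -156.   175.4] q [-0.49 -0.08  0.76  2.01  0.06  1.19  2.11] f [ 0.03 -0.93 -1.38] w 13.5
turn first (tool rv) [-0.001  0.    -0.002]  then shift mm in turned axes [  10.4 -100.   -92.4]  | world d [ -59.1 -123.   -10.4]  unturned [  10.2 -100.2  -92.3]
```

```bash
python3 -m creep '[[3,-32,-30,0,0,0,0],[3,-32,-30,0,0,0,0],[3,-31,-30,0,0,0,0],[0,-5,-2,0,0,0,0],[0,0,0,0,0,0,0]]'; python3 - <<'E'
from h import *
go(.376,-.279,.125,17)
S=get_image("side")
cv2.imwrite("pics/14.png",cv2.resize(S["img"][180:350,160:340],None,fx=4,fy=3.5,interpolation=2)[:,:,::-1])
E
```

```text
time: 21.65
position: [0.3768, -0.2784, 0.3305]
tool_rot: [-0.227, 1.558, 0.23]
ft_force: [0.1, 0.6, -2.1]
grip_width: 0.158
t 21.65 grasp [ 376.8 -278.1  166.5] q [-0.37 -0.06  0.93  2.01  0.05  1.17  2.4 ] f [ 0.11  0.62 -2.13] w 13.7
turn first (tool rv) [-0.005  0.001 -0.002]  then shift mm in turned axes [41.5 -0.3 -0.9]  | world d [ -0.8  -0.9 -41.5]  unturned [41.5 -0.4 -1. ]
```

View pics/14.png

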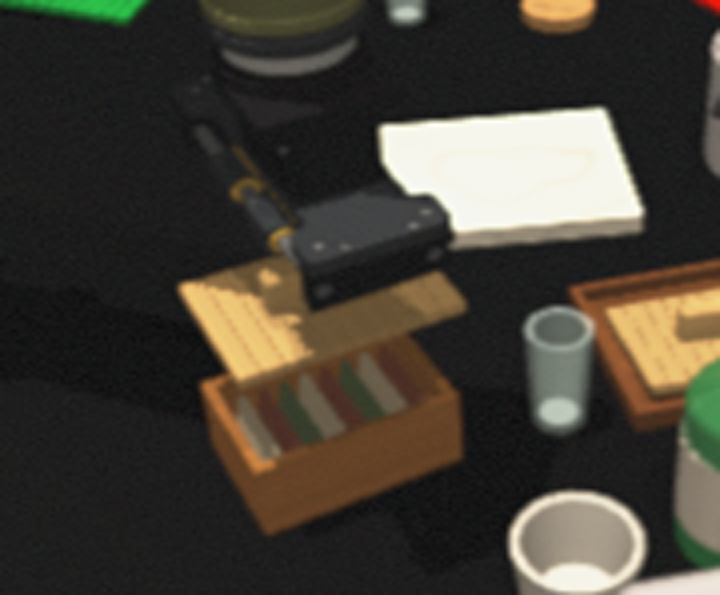

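```bash
python3 -m creep '[[20,-0.5,-1,-0.005,0,0,0],[25,0,0,0,0,0,0],[15,0,0,0,0,0,0],[6,0,0,0,0,0,0],[0,0,0,0,0,0,0]]'; python3 -m creep '[[0,0,0,0,0,0,0]]';  python3 - <<'E'
from h import *
go(.376,-.279,.090,17)
S=get_image("side")
cv2.imwrite("pics/15.png",cv2.resize(S["img"][180:350,160:340],None,fx=4,fy=3.5,interpolation=2)[:,:,::-1])
E
```

```text
time: 22.2
position: [0.3776, -0.2768, 0.2643]
tool_rot: [-0.236, 1.558, 0.238]
ft_force: [-0.5, -0.6, -2.2]
grip_width: 0.16
time: 22.3
position: [0.378, -0.2778, 0.2656]
tool_rot: [-0.236, 1.556, 0.237]
ft_force: [-0.1, -0.4, -1.8]
grip_width: 0.159
t 22.3 grasp [ 378.3 -277.7  101.6] q [-0.35  0.06  0.97  2.08 -0.06  1.03  2.52] f [-0.14 -0.4  -1.83] w 13.9
turn first (tool rv) [0.005 0.002 0.   ]  then shift mm in turned axes [11.6 -0.6 -2.2]  | world d [ -2.3  -1.3 -11.6]  unturned [11.6 -0.6 -2.3]
```

View pics/15.png

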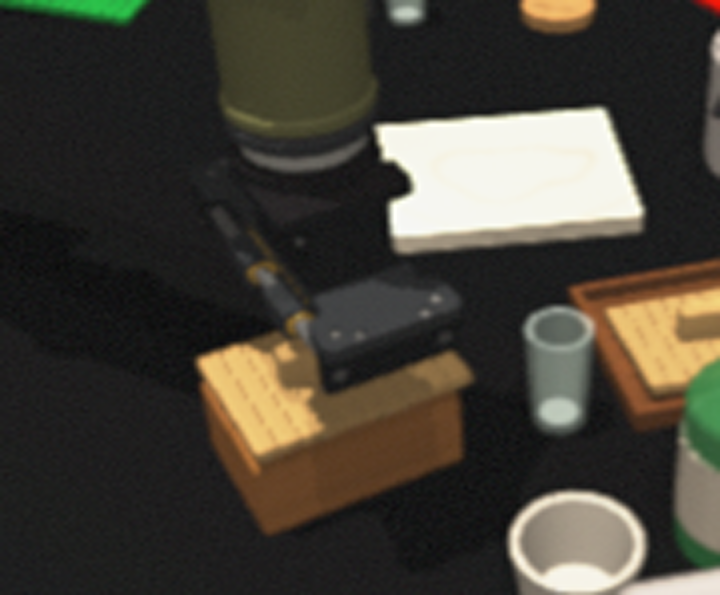

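```bash
python3 -m creep '[[8,-0.5,-2,0.003,0.002,0,0],[0,0,0,0,0,0,0]]'; python3 -m creep '[[3,0,0,0,0,0,0],[0,0,0,0,0,0,0]]';python3 -m creep '[[2,0,0,0,0,0,0],[0,0,0,0,0,0,0]]';  python3 - <<'E'
from h import *
go(.376,-.279,.089,17)
E
```

```text
time: 22.55
position: [0.3751, -0.2791, 0.2566]
tool_rot: [-0.232, 1.559, 0.234]
ft_force: [-0.1, 0.2, -2.3]
grip_width: 0.16
time: 22.75
position: [0.3754, -0.2792, 0.2538]
tool_rot: [-0.233, 1.559, 0.234]
ft_force: [0.4, -0.3, -2.9]
grip_width: 0.156
time: 22.95
position: [0.3757, -0.2794, 0.2524]
tool_rot: [-0.233, 1.558, 0.233]
ft_force: [-1.0, 0.2, 0.5]
grip_width: 0.157
t 22.95 grasp [ 375.7 -279.4   88.4] q [-0.34  0.09  0.97  2.09 -0.09  1.    2.54] f [-0.97  0.25  0.48] w 13.7
turn first (tool rv) [ 0. -0. -0.]  then shift mm in turned axes [-0.6  0.3  0.4]  | world d [0.3 0.4 0.6]  unturned [-0.6  0.3  0.4]
```

Contact; release, rise and clear away.

```bash
python3 -m creep '[[0.5,0,0,0,0,0,45],[0,0,0,0,0,0,45],[0,0,0,0,0,0,45],[0,0,0,0,0,0,45],[0,0,0,0,0,0,45]]'; python3 -m creep '[[-15,0,0,0,0,0,45],[-30,0,0,0,0,0,45],[-40,0,0,0,0,0,45],[-40,0,0,0,0,0,45],[-20,20,20,0,0,0,45]]'; python3 -m creep '[[0,35,32,0,0,0,45],[0,35,32,0,0,0,45],[0,35,32,0,0,0,45],[0,35,32,0,0,0,45],[0,35,32,0,0,0,45]]';python3 -m creep '[[0,35,20,0,0,0,45],[0,35,20,0,0,0,45],[0,0,0,0,0,0,45]]'; python3 - <<'E'
from h import *
go(.376,-.279,.089,17)
T=get_image("top");S=get_image("side")
import pickle;pickle.dump((T,S),open("im2.pkl","wb"))
cv2.imwrite("pics/16s.png",S["img"][:,:,::-1]);cv2.imwrite("pics/16t.png",T["img"][:,:,::-1])
a=cv2.resize(T["img"][150:290,320:420],None,fx=4,fy=4,interpolation=2)
b=cv2.resize(S["img"][220:340,200:300],None,fx=4,fy=4.667,interpolation=2)
cv2.imwrite("pics/16.png",np.hstack([a,b])[:,:,::-1])
h=cv2.cvtColor(T["img"],cv2.COLOR_RGB2HSV);H,s,v=cv2.split(h)
for r in rect(T,(H>10)&(H<28)&(s>60)&(v>130),.068):
    if 320<r[0][0]<420 and r[0][1]>150: print(r)
E
```

```text
time: 23.45
position: [0.3756, -0.2792, 0.2516]
tool_rot: [-0.233, 1.559, 0.233]
ft_force: [-0.3, -0.5, -0.4]
grip_width: 0.487
time: 23.95
position: [0.3877, -0.2578, 0.4002]
tool_rot: [-0.23, 1.554, 0.226]
ft_force: [2.0, -0.4, -0.7]
grip_width: 0.521
time: 24.45
position: [0.4911, -0.0384, 0.3967]
tool_rot: [-0.233, 1.558, 0.234]
ft_force: [0.5, -0.8, -0.4]
grip_width: 0.52
time: 24.75
position: [0.5088, 0.0453, 0.396]
tool_rot: [-0.24, 1.558, 0.242]
ft_force: [0.1, 0.4, 0.6]
grip_width: 0.521
t 24.75 grasp [508.6  45.6 232. ] q [-0.67  0.02  0.54  1.82 -0.01  1.31  1.75] f [0.07 0.4  0.61] w 45.4
turn first (tool rv) [ 0.01  -0.001 -0.002]  then shift mm in turned axes [ 143.  -271.3 -221.8]  | world d [-132.6 -324.6 -143. ]  unturned [ 142.6 -269.3 -224.5]
(array([375., 260.]), array([ 377., -279.]), array([132.,  95.]), 17.0)
(array([419., 188.]), array([ 610., -442.]), array([38., 34.]), 88.7)
(array([350., 186.]), array([ 621., -219.]), array([150., 113.]), 3.1)
```

View pics/16.png

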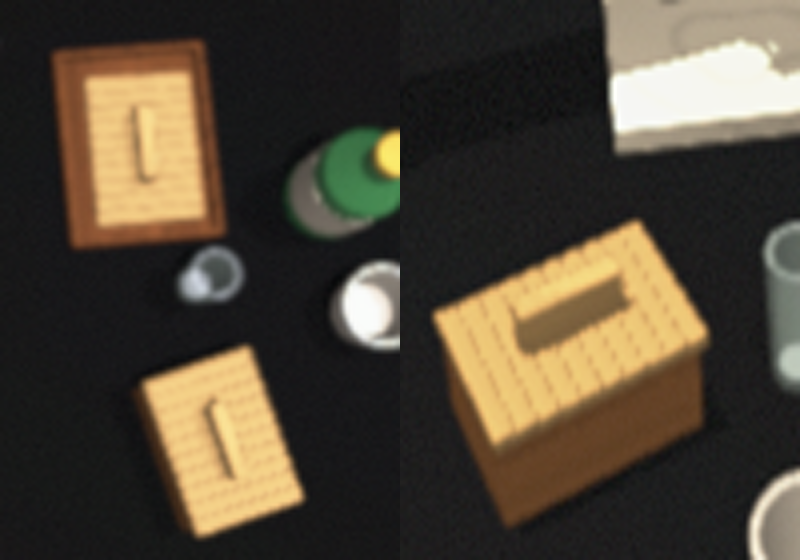

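View pics/16s.png

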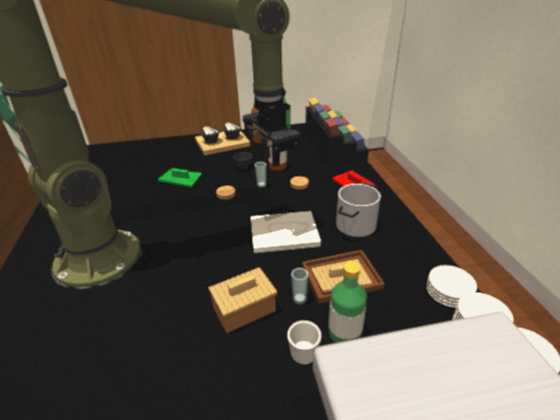

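View pics/16t.png

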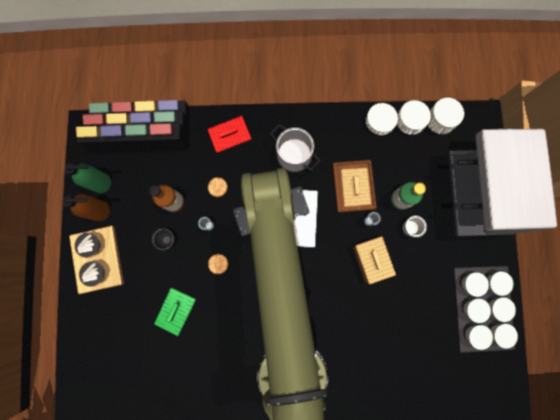

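```bash
python3 -c "
from bench import ctrl
print(ctrl.close_job())"
```

```text
the job is handed in; nothing more can be done
None
```

I handed the job in at about 25 s of the 72 s allowed; it gave no verdict. The lid that started nearer the robot is the warped one. I put it in the tray and covered the tea box with the other.

- **Finding the warp:** I set the nearer lid on the slab and let go. Its -x -y corner stood about 9 mm higher than the others. I pressed that corner with the shut fingertips until it bottomed (the wrist read about 24 N). The picture fits the lid having rocked over, but I did not measure the opposite corner while pressing. In the next picture the lid had not moved in plan.
- **Tea box:** the other lid lies on the rim, handle up. From the top view its middle is at (377, -279) mm, turned 17.0°. I measured the box's mouth at (376, -279) mm, about 17°. It looks flat on the rim in both views.
- **Tray:** the warped lid lies handle up inside the rim. I let go of it about 2 mm from the middle I had aimed for, and the last pictures show it clear of the rim.
- **The rest:** the gripper is clear of both lids, and in the last pictures the other things stand where they started. I checked that by eye rather than by measuring.
- **Disagreements:** some moves landed up to 8 mm off what I commanded, and I corrected these before gripping, pressing or placing. Nothing else disagreed.

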